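# Reset a fork on a rotisserie spit

## Robot

A 6-joint arm with a two-finger parallel gripper is mounted at the origin on a cart in front of the work surface, level with it; the furniture and walls round the work are solid. World frame = base frame: x ahead of the robot, y to its left, z up, the work surface at z = 0. Lengths are in m, angles in rad, forces in N, time in s.
With the tool pointing down it reaches from about 0.225 to 0.875 m from the base axis. Payload 3.4 kg.
Tool frame: the origin (TCP) lies at the very end of the fingers, on their centre line; the grasp point (between the pads) lies 19 mm behind it (grip_depth is the distance from the TCP to the grasp point, in m); x points along the fingers, z is the direction in which the jaws open and shut, and the axes are right-handed (so a half turn about x gives the same grasp; the last joint's range is limited). The gripper opens to 85 mm and grips with 20 to 120 N. Pads are 22 mm wide; open, the fingers measure 114 mm over their backs; the gripper's body (76 mm by 85 mm) begins 54 mm behind the grasp point. The pads swing forward as they close: fully open they stand 13 mm farther back than shut.
Start: joints at [-1.346, 0.276, 1.505, -0, 1.361, -0.121], TCP at [0.195, -0.541, 0.231] pointing down, gripper open.
Joint ranges: [-2.89, 2.89], [-0.75, 2.08], [0.22, 2.7], [-1.18, 4.32], [0.11, 2.71], [-2.7, 2.7]. Speed limits (rad/s): [2.57, 2.57, 3.14, 3.14, 3.14, 3.14].

## Interface

Orientations are given as a unit quaternion [w, x, y, z].
In Python, from rig import get_state, get_image, sign_off, grip_depth gives the robot as it stands. The module is installed in compiled form; this text tells all that it offers.
- The arm moves only by the tool arm_command, never from a script. Its argument "series" is a list of rows, each an object with "dp": the shift along the tool's x, y, z scaled (see below), a list of three; "angular": the turn, a rotation vector about the tool's x, y, z scaled (see below), a list of three; "gripper": the finger opening in mm, from 0 to 85.4. A call has exactly 8 rows; each row shifts and turns the pose as measured when the row begins, along the tool's axes as they then stand; what a row does not reach is not made up. The controller multiplies each number of a shift by 0.12 m and each number of a turn by 90 degrees. A row lasts 1/8 s, in which the tool goes at most 62.5 mm and 10.7 degrees, less where a joint would pass 70% of its speed; a pose out of reach is approached as far as the arm can. A call with a number of a shift or a turn outside -1 to 1 is refused whole. A call with a gripper value outside its range is refused whole. The fingers move at their own pace and stop on an object; "grip_force" is the grip in N (left out, the last holds). Time passes only in rows, so rows that do not move let the fingers close, or fill a call up. It gives the time, the measured TCP pose, the force and the opening at its end, in the units of the state.
- get_state(): the state, without advancing time (a new reading comes with each control period).
- get_image(name): name is "scene" or "side" or "wrist"; returns a dict with "image" (480x640x3 uint8, blue, green, red), "depth" (480x640 float32, m along the optical axis (not along the pixel's ray), 0 where there is no reading), "mtx" (3x3 intrinsics, pixels), "view" (4x4, takes a point from world to camera coordinates); the wrist camera has in their place "mount" (4x4, takes a point from camera to tool coordinates, whose origin is the TCP and whose axes are the tool frame's). Camera axes: x right, y up, looking along -z (the intrinsics and any distortion apply to the point x, -y, -z); pixel columns grow to the right and rows downward; lengths in m; the calibration is good to about 2 mm. A picture is of the moment at which its call begins: read the wrist's pose just before it.
- sign_off(): hands the job in, once; it reports no verdict.
The state is a dict: "clock": time; "qpos": joint angles; "qd": joint speeds; "effort": joint torques, N m; "position": TCP position; "ee_rot": TCP orientation; "contact_force": force on the tool from outside, world axes, zero at the start; "moment": the same for the moment, N m; "width": finger opening in m.
Only numpy, scipy, OpenCV 4.12 (cv2) and the standard library are available. Lean on these libraries where they do the work, as an engineer would, in place of code of your own. Each camera call takes 0.05 s, during which the arm holds its last target. There are 200 camera calls.

## Task

The rotisserie spit on the stand is being set for a smaller roast. Loosen the red wing screw of its fork by turning it about a quarter turn counter-clockwise as seen from above, then slide that fork along the spit until its red screw stands square across from the tip of the yellow pointer on the stand's front rail; the screw may stay loose. Leave the fork with the blue screw and the pointer where they are.

Things in the scene. Friction and masses are not known exactly. Their poses are not given: they have to be found in the camera images.
- red_wing (a point): Centre of the red fork's wing: an upright plate 36 mm long (x axis), 10 thick (y), 30 high (z, up), over the spit's axis, 152 mm above the range top; at 45 degrees to the spit when tight. Its screw clamps the steel hub collar below (top 29 mm, boss 23 mm below this point), turns without rising and slides with it. Two level prongs, 60 mm apart, reach 67 mm from the hub's middle to the blue fork
- red_screw (a joint): Turn of the red screw, rad: 0 tight, grows counter-clockwise seen from above, stop at 2.2. Tight, it clamps the fork to the spit against a push of 10 to 20 N; from 0.9 on it is loose, and the fork slides along the spit (it cannot turn) with about 2 N. Turning takes about 0.2 N m at first, then 0.1; the screw and the fork stay where they are left
- pointer (a point): Tip of the yellow pointer (18 mm wide, on the stand's front rail), 39 mm in front of the spit's axis, 61 mm above the range top. Its y axis is the spit's direction, from blue fork to red; x is level and points across to the spit, z up. The red screw is to stand square across from it: no offset between the two along this y axis
- blue_wing (a point): Centre of the blue wing of the other fork's screw, same shape and size as the red one. This fork stays clamped where it is, 95 mm or more beyond the pointer, seen from the red fork

How it is judged:
By the outcome, as a careful person would: the job done as asked, in the order asked, and still so for the second after the job is handed in, with the robot touching nothing.
It also fails if it takes over 38 s, if anything falls off the work surface, if the arm or the gripper's body presses on something with over 40 N, if the wrist force passes 120 N, or if a joint passes its speed limit or range.

## Working session

There is one attempt and no reset: what is moved stays moved. The work goes in short steps, Python scripts to look and compute and a tool call to move; the robot and the scene stay as the last step left them, time stands still between calls to the robot, and variables do not carry over. Pictures are saved under pics/ and viewed, about 8 in all and at most 12, crops included, and the job is handed in when it is done.

Besides the shell and the picture viewer there is one more tool, called after ">>>" by a JSON object that holds its "op" and its "data". arm_command: Moves the arm, as the interface text tells. Its arguments: {"type":"object","properties":{"series":{"type":"array","items":{"type":"object","properties":{"dp":{"type":"array","items":{"type":"number"}},"angular":{"type":"array","items":{"type":"number"}},"gripper":{"type":"number"}}}},"grip_force":{"type":"number"}},"required":["series"]}

```bash
mkdir -p pics; ls
cat > h.py <<'E'
import numpy as np,cv2
from rig import *
def cam(n):
    s=get_state(); d=get_image(n)
    if n=='wrist':
        from scipy.spatial.transform import Rotation as R
        q=s['ee_rot']; T=np.eye(4); T[:3,:3]=R.from_quat([q[1],q[2],q[3],q[0]]).as_matrix(); T[:3,3]=s['position']
        d['c2w']=T@np.array(d['mount'])
    else: d['c2w']=np.linalg.inv(d['view'])
    return d
def pt(d,u,v,z=None):
    K=np.array(d['mtx']); r=np.array([(u-K[0,2])/K[0,0],-(v-K[1,2])/K[1,1],-1])
    o=d['c2w'][:3,3]; w=d['c2w'][:3,:3]@r
    if z is None: return o+w*float(d['depth'][int(v),int(u)])
    return o+w*(z-o[2])/w[2]
def blobs(d):
    h=cv2.cvtColor(d['image'],cv2.COLOR_BGR2HSV); out={}
    for n,(a,b) in dict(red=((172,120,60),(180,255,255)),red0=((0,120,60),(8,255,255)),yel=((20,120,80),(35,255,255)),blue=((100,120,50),(128,255,255))).items():
        m=cv2.inRange(h,a,b); k,l,st,c=cv2.connectedComponentsWithStats(m)
        out[n]=[(st[i].tolist(),c[i].round(1).tolist()) for i in range(1,k) if st[i][4]>40]
    return out
E
python3 - <<'E'
from h import *
s=get_state(); print(s,grip_depth if not callable(grip_depth) else grip_depth())
for n in ('scene','side'):
    d=cam(n); cv2.imwrite(f'pics/{n}0.png',d['image']); print(n,d['c2w'].round(3).tolist(),d['mtx'])
    for k,v in blobs(d).items():
        for st,c in v: print(k,st,c,pt(d,*c).round(3))
E
```

```text
pics
{'clock': 0.0, 'qpos': array([-1.34597964e+00,  2.76599108e-01,  1.50613005e+00, -1.50860520e-05,
        1.36071533e+00, -1.20998454e-01]), 'qd': array([-0.00010809,  0.00084879,  0.00122477, -0.00110296, -0.00079725,
        0.00011922]), 'effort': array([-5.86937858e-05, -4.16781127e+01, -2.45807326e+01, -4.26956085e-04,
        1.12119236e-02,  3.35095663e-06]), 'position': array([ 0.19477509, -0.54043967,  0.23043861]), 'ee_rot': array([ 0.57807853,  0.40695406,  0.57905823, -0.40608517]), 'contact_force': array([ 0.34358761,  0.17260843, -0.03025135]), 'moment': array([-0.00824689, -0.00788047, -0.00093968]), 'width': 0.0852985721837123} 0.0187
scene [[0.9, 0.322, -0.295, 0.323], [-0.436, 0.685, -0.583, -0.675], [0.014, 0.653, 0.757, 0.777], [0.0, 0.0, 0.0, 1.0]] [[514.0677589    0.         324.90817242]
 [  0.         514.0677589  231.71325444]
 [  0.           0.           1.        ]]
red0 [282, 168, 20, 20, 287] [291.4, 177.6] [ 0.565 -0.061  0.158]
red0 [469, 253, 31, 37, 711] [483.5, 271.6] [ 0.784 -0.342  0.1  ]
red0 [463, 295, 20, 10, 45] [471.2, 301.6] [ 0.783 -0.
[... 473 characters left out ...]
222661]
 [  0.           0.           1.        ]]
red [233, 180, 7, 18, 53] [235.3, 188.1] [ 0.804 -0.315  0.101]
red [238, 189, 13, 10, 43] [243.0, 194.5] [ 0.789 -0.317  0.091]
red0 [7, 0, 25, 7, 126] [17.9, 2.2] [ 0.916 -0.053  0.489]
red0 [232, 178, 22, 55, 595] [243.4, 203.0] [ 0.789 -0.317  0.071]
red0 [458, 185, 11, 16, 42] [462.2, 192.2] [ 0.435 -0.545  0.09 ]
red0 [476, 210, 11, 19, 70] [480.0, 219.8] [ 0.38 -0.49  0.08]
red0 [254, 279, 12, 32, 272] [258.5, 294.7] [ 0.56  -0.042  0.167]
yel [278, 118, 13, 19, 171] [284.3, 127.4] [ 0.779 -0.45   0.175]
yel [321, 318, 21, 28, 286] [332.9, 333.0] [ 0.49  -0.132  0.047]
blue [351, 213, 10, 27, 209] [356.0, 226.3] [ 0.519 -0.251  0.164]
```

View pics/scene0.png

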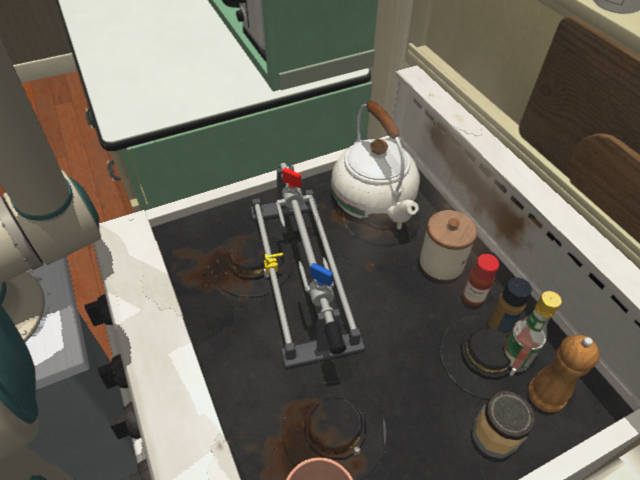

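View pics/side0.png

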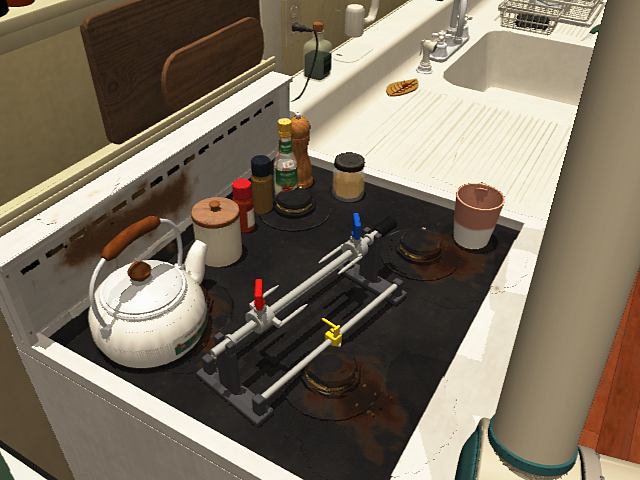

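The scene view shows red wing (291,178), blue wing (321,274) and pointer (271,261), with its tip to the right at about (283,255). The side view shows the same at (258,294), (356,226) and (333,333), tip about (323,321). The kettle stands behind the red fork.

```bash
cat >> h.py <<'E'
def tri(ds,uvs):
    A=np.zeros((3,3));b=np.zeros(3);L=[]
    for d,(u,v) in zip(ds,uvs):
        o=d['c2w'][:3,3]; w=pt(d,u,v,0)-o; w/=np.linalg.norm(w); P=np.eye(3)-np.outer(w,w); A+=P;b+=P@o;L.append((o,P))
    x=np.linalg.solve(A,b); return x.round(4),[round(float(np.linalg.norm(P@(x-o))),4) for o,P in L]
E
python3 - <<'E'
from h import *
from scipy.spatial.transform import Rotation as R
ds=[cam('scene'),cam('side')]
for n,a,b in (('red',(291.4,177.6),(258.5,294.7)),('blue',(321,274.3),(356,226.3)),('ptrbody',(271.5,261.1),(332.9,333)),('tip',(283,255),(322,320))): print(n,tri(ds,(a,b)))
print('top z',[pt(ds[0],u,v).round(3).tolist() for u,v in((290,255),(220,230),(380,290))])
q=get_state()['ee_rot'];print(R.from_quat([q[1],q[2],q[3],q[0]]).as_matrix().round(3))
# kettle height
D=ds[0]
P=np.array([pt(D,u,v) for u in range(330,430,4) for v in range(100,235,4)])
P=P[(P[:,2]>0.02)&(P[:,0]<0.85)]
for z in np.arange(0.02,0.3,0.04):
    Q=P[(P[:,2]>=z)&(P[:,2]<z+.04)]
    if len(Q): print(round(z,2),len(Q),Q.min(0).round(3),Q.max(0).round(3))
E
```

```text
red (array([ 0.5684, -0.0544,  0.152 ]), [0.0008, 0.0008])
blue (array([ 0.5249, -0.2663,  0.1516]), [0.0008, 0.0008])
ptrbody (array([ 0.4906, -0.1332,  0.0454]), [0.0002, 0.0002])
tip (array([ 0.5122, -0.138 ,  0.0576]), [0.0007, 0.0007])
top z [[0.538, -0.104, 0.004], [0.437, 0.014, 0.003], [0.655, -0.245, -0.001]]
[[-0.     0.941  0.339]
 [ 0.001  0.339 -0.941]
 [-1.     0.    -0.001]]
0.02 91 [ 0.672 -0.15   0.02 ] [0.836 0.286 0.06 ]
0.06 175 [ 0.678 -0.221  0.06 ] [0.842 0.057 0.1  ]
0.1 116 [ 0.705 -0.116  0.1  ] [0.819 0.064 0.139]
0.14 14 [ 0.753 -0.114  0.14 ] [0.773 0.063 0.179]
0.18 37 [ 0.753 -0.093  0.18 ] [0.77  0.027 0.212]
```

>>> {"op": "arm_command", "data": {"series": [{"dp": [0,0.42,-0.27],"angular": [0,0,0],"gripper": 45},{"dp": [0,0.42,-0.27],"angular": [0,0,0],"gripper": 45},{"dp": [0,0.42,-0.27],"angular": [0,0,0],"gripper": 45},{"dp": [0,0.42,-0.27],"angular": [0,0,0],"gripper": 45},{"dp": [0,0.42,-0.27],"angular": [0,0,0],"gripper": 45},{"dp": [0,0.42,-0.27],"angular": [0,0,0],"gripper": 45},{"dp": [0,0.42,-0.27],"angular": [0,0,0],"gripper": 45},{"dp": [0,0.42,-0.27],"angular": [0,0,0],"gripper": 45}]}}

```text
clock: 1.2
position: [0.4939, -0.1543, 0.2295]
ee_rot: [0.577, 0.409, 0.576, -0.409]
contact_force: [-0.0, -1.2, -0.2]
width: 0.0447
```

>>> {"op": "arm_command", "data": {"series": [{"dp": [0,0,0],"angular": [-0.118,0,0],"gripper": 45},{"dp": [0,0,0],"angular": [-0.118,0,0],"gripper": 45},{"dp": [0,0,0],"angular": [-0.118,0,0],"gripper": 45},{"dp": [0,0,0],"angular": [-0.118,0,0],"gripper": 45},{"dp": [0,0,0],"angular": [-0.118,0,0],"gripper": 45},{"dp": [0,0,0],"angular": [-0.118,0,0],"gripper": 45},{"dp": [0,0,0],"angular": [-0.118,0,0],"gripper": 45},{"dp": [0,0,0],"angular": [-0.118,0,0],"gripper": 45}]}}

```text
clock: 2.2
position: [0.4958, -0.1478, 0.2277]
ee_rot: [0.701, -0.094, 0.701, 0.096]
contact_force: [0.1, -0.6, 0.6]
width: 0.0449
```

```bash
cat >> h.py <<'E'
def rep(target=None,head=None):
    from scipy.spatial.transform import Rotation as Ro
    s=get_state(); q=s['ee_rot']; M=Ro.from_quat([q[1],q[2],q[3],q[0]]).as_matrix()
    print('t',round(s['clock'],2),'pos',np.round(s['position'],4),'q',np.round(s['qpos'],2),'F',np.round(s['contact_force'],1),'M',np.round(s['moment'],2),'w',round(s['width'],4))
    print('x',M[:,0].round(3),'zhead',np.degrees(np.arctan2(M[1,2],M[0,2])).round(1))
    if head is not None:
        a=np.radians(head); G=np.c_[[0,0,-1],[-np.sin(a),np.cos(a),0],[np.cos(a),np.sin(a),0]]
        G[:,1]=np.cross(G[:,2],G[:,0])
        rv=Ro.from_matrix(M.T@G).as_rotvec(); print('ang units',(rv/(np.pi/2)).round(4))
    if target is not None:
        print('dp units',(M.T@(np.array(target)-s['position'])/0.12).round(4))
E
python3 - <<'E'
from h import *
rep([0.5684,-.0544,.23],33.4)
E
```

```text
t 2.2 pos [ 0.4958 -0.1478  0.2277] q [-0.43  0.19  1.63  0.    1.32 -0.69] F [ 0.1 -0.6  0.6] M [ 0.04 -0.04  0.01] w 0.0449
x [-0.001  0.002 -1.   ] zhead 15.4
ang units [-0.1998  0.     -0.0012]
dp units [-0.0184  0.5894  0.7902]
```

>>> {"op": "arm_command", "data": {"series": [{"dp": [0,0,0],"angular": [-0.1,0,0],"gripper": 45},{"dp": [0,0,0],"angular": [-0.1,0,0],"gripper": 45},{"dp": [0,0.106,0.311],"angular": [0,0,0],"gripper": 45},{"dp": [0,0.106,0.311],"angular": [0,0,0],"gripper": 45},{"dp": [0,0.106,0.311],"angular": [0,0,0],"gripper": 45},{"dp": [0,0,0],"angular": [0,0,0],"gripper": 45},{"dp": [0,0,0],"angular": [0,0,0],"gripper": 45},{"dp": [0,0,0],"angular": [0,0,0],"gripper": 45}]}}

```text
clock: 3.2
position: [0.5674, -0.0522, 0.2261]
ee_rot: [0.675, -0.206, 0.678, 0.207]
contact_force: [0.0, -0.0, -0.8]
width: 0.0451
```

Run:
```python
from h import *
rep([0.5684,-.0544,.23],33.4)
d=cam('wrist'); cv2.imwrite('pics/w1.png',d['image']); print(d['c2w'].round(3).tolist())
for k,v in blobs(d).items():
    for st,c in v: print(k,st,c,pt(d,*c).round(4),pt(d,*c,.167).round(4))
```

```text
t 3.2 pos [ 0.5674 -0.0522  0.2261] q [-0.21  0.27  1.52  0.    1.35 -0.81] F [ 0.  -0.  -0.8] M [ 0.03  0.04 -0.01] w 0.0451
x [-0.004  0.001 -1.   ] zhead 34.0
ang units [ 0.0063 -0.0019 -0.0022]
dp units [-0.0327 -0.0196 -0.003 ]
[[0.829, -0.536, -0.157, 0.528], [0.559, 0.795, 0.237, 0.008], [-0.002, -0.284, 0.959, 0.369], [0.0, 0.0, 0.0, 1.0]]
red0 [307, 226, 25, 69, 1155] [318.7, 259.4] [ 0.5668 -0.0508  0.1675] [ 0.5669 -0.051   0.167 ]
yel [179, 224, 37, 43, 716] [198.2, 243.0] [ 0.4924 -0.1341  0.0449] [ 0.5057 -0.0805  0.167 ]
blue [111, 425, 7, 12, 47] [113.7, 430.7] [ 0.5213 -0.2521  0.143 ] [ 0.522  -0.2245  0.167 ]
```

View pics/w1.png

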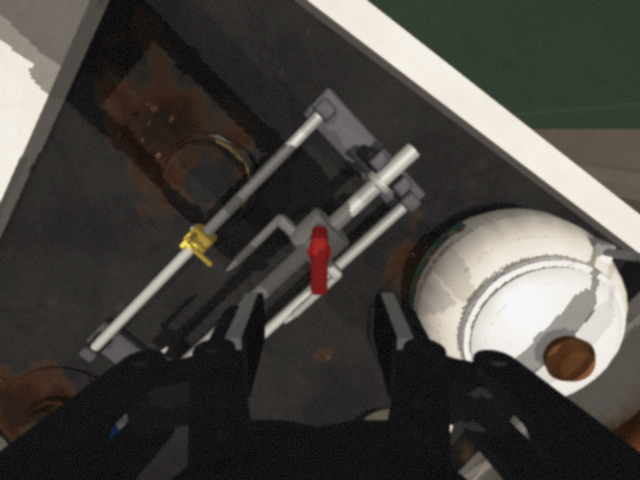

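The wrist view shows the red wing at (318,260), its length along the tool's y, centred between the jaws. The kettle is clear on the right. Next: descend and grip.

>>> {"op": "arm_command", "data": {"series": [{"dp": [0.25,-0.015,0],"angular": [0,0,0],"gripper": 45},{"dp": [0.25,0,0],"angular": [0,0,0],"gripper": 45},{"dp": [0.22,0,0],"angular": [0.006,0,0],"gripper": 45},{"dp": [0,0,0],"angular": [0,0,0],"gripper": 45},{"dp": [0,0,0],"angular": [0,0,0],"gripper": 45},{"dp": [0,0,0],"angular": [0,0,0],"gripper": 45},{"dp": [0,0,0],"angular": [0,0,0],"gripper": 45},{"dp": [0,0,0],"angular": [0,0,0],"gripper": 45}]}}

```text
clock: 4.25
position: [0.5693, -0.0585, 0.1433]
ee_rot: [0.679, -0.202, 0.676, 0.2]
contact_force: [-0.9, 0.1, -0.2]
width: 0.0452
```

Run:
```python
from h import *
rep([0.568,-.054,.136],33.4)
```

```text
t 4.25 pos [ 0.5693 -0.0585  0.1433] q [-0.22  0.33  1.65 -0.    1.15 -0.8 ] F [-0.9  0.1 -0.2] M [-0.02  0.03  0.02] w 0.0452
x [ 0.005 -0.002 -1.   ] zhead 33.1
ang units [-0.0035  0.0021  0.0028]
dp units [0.061  0.0374 0.0112]
```

>>> {"op": "arm_command", "data": {"series": [{"dp": [0.055,0.037,0.011],"angular": [0,0,0],"gripper": 45},{"dp": [0,0,0],"angular": [0,0,0],"gripper": 45},{"dp": [0,0,0],"angular": [0,0,0],"gripper": 0},{"dp": [0,0,0],"angular": [0,0,0],"gripper": 0},{"dp": [0,0,0],"angular": [0,0,0],"gripper": 0},{"dp": [0,0,0],"angular": [0,0,0],"gripper": 0},{"dp": [0,0,0],"angular": [0,0,0],"gripper": 0},{"dp": [0,0,0],"angular": [0,0,0],"gripper": 0}], "grip_force": 50}}

```text
clock: 5.25
position: [0.5679, -0.0533, 0.1366]
ee_rot: [0.679, -0.203, 0.676, 0.2]
contact_force: [0.5, 0.3, 0.6]
width: 0.0113
```

Run:
```python
from h import *
rep([0.568,-.054,.136],33.4)
```

```text
t 5.25 pos [ 0.5679 -0.0533  0.1366] q [-0.22  0.33  1.67 -0.    1.13 -0.79] F [0.5 0.3 0.6] M [ 0.05 -0.01  0.07] w 0.0113
x [ 0.005 -0.002 -1.   ] zhead 33.1
ang units [-0.0032  0.0023  0.0027]
dp units [ 0.0051 -0.0051 -0.0022]
```

>>> {"op": "arm_command", "data": {"series": [{"dp": [0,0,0],"angular": [-0.1,0,0],"gripper": 0},{"dp": [0,0,0],"angular": [-0.1,0,0],"gripper": 0},{"dp": [0,0,0],"angular": [-0.1,0,0],"gripper": 0},{"dp": [0,0,0],"angular": [-0.1,0,0],"gripper": 0},{"dp": [0,0,0],"angular": [-0.1,0,0],"gripper": 0},{"dp": [0,0,0],"angular": [0,0,0],"gripper": 0},{"dp": [0,0,0],"angular": [0,0,0],"gripper": 0},{"dp": [0,0,0],"angular": [0,0,0],"gripper": 0}]}}

```text
clock: 6.25
position: [0.567, -0.0546, 0.1364]
ee_rot: [0.545, -0.452, 0.545, 0.449]
contact_force: [-0.3, -0.4, -0.4]
width: 0.0111
```

Run:
```python
from h import *
rep([0.568,-.0535,.1366],118)
```

```text
t 6.25 pos [ 0.567  -0.0546  0.1364] q [-0.22  0.33  1.67 -0.    1.14 -1.6 ] F [-0.3 -0.4 -0.4] M [ 0.02  0.05 -0.04] w 0.0111
x [ 0.003 -0.003 -1.   ] zhead 79.2
ang units [-0.4314 -0.0024  0.0019]
dp units [-0.0018 -0.0065  0.0105]
```

>>> {"op": "arm_command", "data": {"series": [{"dp": [0,0,0.01],"angular": [-0.1,0,0],"gripper": 0},{"dp": [0,0,0],"angular": [-0.1,0,0],"gripper": 0},{"dp": [0,0,0],"angular": [-0.1,0,0],"gripper": 0},{"dp": [0,0,0],"angular": [-0.1,0,0],"gripper": 0},{"dp": [0,0,0],"angular": [-0.06,0,0],"gripper": 0},{"dp": [0,0,0],"angular": [0,0,0],"gripper": 0},{"dp": [0,0,0],"angular": [0,0,0],"gripper": 0},{"dp": [0,0,0],"angular": [0,0,0],"gripper": 0}]}}

```text
clock: 7.25
position: [0.5675, -0.0549, 0.1364]
ee_rot: [-0.345, 0.619, -0.348, -0.614]
contact_force: [-0.1, -0.1, 0.9]
width: 0.0107
```

Run:
```python
from h import *
s=get_state(); p=s['position']; 
rep(p+.093*np.array([-.201,-.98,0]),118)
# refine tip from both views with the fork still there
ds=[cam('scene'),cam('side')]
for n,d in zip('ab',ds):
    h=cv2.cvtColor(d['image'],cv2.COLOR_BGR2HSV); m=cv2.inRange(h,(20,120,80),(35,255,255))
    y0,x0=(245,255) if n=='a' else (310,310)
    c=cv2.resize(d['image'][y0:y0+40,x0:x0+50],None,fx=8,fy=8,interpolation=0); cv2.imwrite(f'pics/c{n}.png',c)
a=cv2.imread('pics/ca.png');b=cv2.imread('pics/cb.png');cv2.imwrite('pics/tip.png',np.hstack([a,b]))
```

```text
t 7.25 pos [ 0.5675 -0.0549  0.1364] q [-0.22  0.33  1.67 -0.01  1.14 -2.33] F [-0.1 -0.1  0.9] M [-0.    0.02  0.03] w 0.0107
x [ 0.004 -0.006 -1.   ] zhead 121.3
ang units [ 0.0371 -0.0046  0.0001]
dp units [ 0.0041  0.5281 -0.5676]
```

View pics/tip.png

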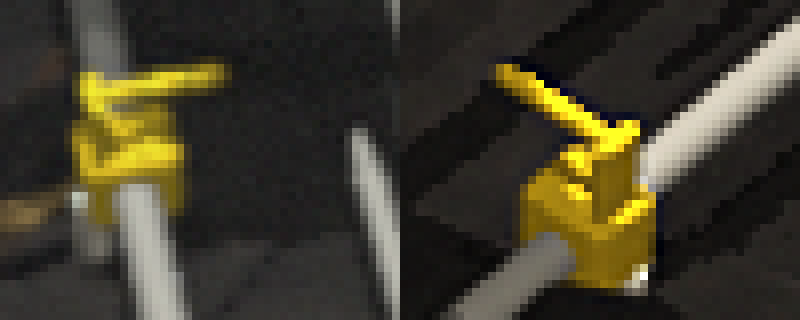

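The crop shows the tip in the scene view at about (282.6,253.6) and in the side view at about (321.8,318.4).

Run:
```python
from h import *
ds=[cam('scene'),cam('side')]
t,e=tri(ds,((282.6,253.6),(321.8,318.4))); print('tip',t,e)
r=np.array([.5684,-.0544]);b=np.array([.5249,-.2663]);u=(r-b)/np.linalg.norm(r-b);n=np.array([u[1],-u[0]])
print(u,'across',(t[:2]-r)@n,'along',(t[:2]-r)@u)
p=get_state()['position']; g=p.copy(); g[:2]+=u*((t[:2]-p[:2])@u); print('slide',(t[:2]-p[:2])@u); rep(g,121)
```

```text
tip [ 0.5121 -0.1375  0.0614] [0.001, 0.001]
[0.20109201 0.97957236] across -0.03843917742401036 along -0.09272394318063408
slide -0.09204252287362363
t 7.45 pos [ 0.5675 -0.0549  0.1364] q [-0.22  0.33  1.67 -0.01  1.14 -2.33] F [ 0.1 -1.5  0.7] M [ 0.    0.06 -0.08] w 0.0114
x [ 0.004 -0.006 -1.   ] zhead 121.4
ang units [ 0.0042 -0.0046  0.0001]
dp units [ 0.004   0.5229 -0.5612]
```

>>> {"op": "arm_command", "data": {"series": [{"dp": [0,0.075,-0.08],"angular": [0,0,0],"gripper": 0},{"dp": [0,0.075,-0.08],"angular": [0,0,0],"gripper": 0},{"dp": [0,0.075,-0.08],"angular": [0,0,0],"gripper": 0},{"dp": [0,0.075,-0.08],"angular": [0,0,0],"gripper": 0},{"dp": [0,0.075,-0.08],"angular": [0,0,0],"gripper": 0},{"dp": [0,0.075,-0.08],"angular": [0,0,0],"gripper": 0},{"dp": [0,0,0],"angular": [0,0,0],"gripper": 0},{"dp": [0,0,0],"angular": [0,0,0],"gripper": 0}]}}

```text
clock: 8.45
position: [0.5502, -0.1385, 0.1364]
ee_rot: [-0.346, 0.619, -0.348, -0.614]
contact_force: [1.1, 1.5, -0.2]
width: 0.0111
```

Run:
```python
from h import *
rep([.5490,-.1451,.1364],121)
```

```text
t 8.45 pos [ 0.5502 -0.1385  0.1364] q [-0.37  0.33  1.67 -0.    1.13 -2.48] F [ 1.1  1.5 -0.2] M [ 0.3  -0.17 -0.02] w 0.0111
x [ 0.004 -0.006 -1.   ] zhead 121.2
ang units [ 0.0027 -0.0045  0.0006]
dp units [ 0.0004  0.0374 -0.0418]
```

>>> {"op": "arm_command", "data": {"series": [{"dp": [0,0.037,-0.042],"angular": [0,0,0],"gripper": 0},{"dp": [0,0,0],"angular": [0,0,0],"gripper": 0},{"dp": [0,0,0],"angular": [0,0,0],"gripper": 0},{"dp": [0,0,0],"angular": [0,0,0],"gripper": 0},{"dp": [0,0,0],"angular": [0,0,0],"gripper": 0},{"dp": [0,0,0],"angular": [0,0,0],"gripper": 0},{"dp": [0,0,0],"angular": [0,0,0],"gripper": 0},{"dp": [0,0,0],"angular": [0,0,0],"gripper": 0}]}}

```text
clock: 9.45
position: [0.5489, -0.1451, 0.1364]
ee_rot: [-0.345, 0.619, -0.348, -0.614]
contact_force: [0.3, 0.1, -0.2]
width: 0.011
```

Run:
```python
from h import *
rep([.5490,-.1451,.1364],121)
ds=[cam('scene'),cam('side')]
for d in ds:
    for k,v in blobs(d).items():
        for st,c in v:
            if k!='red' and 240<c[0]<360 and c[1]>150: print(k,st,c)
```

```text
t 9.45 pos [ 0.5489 -0.1451  0.1364] q [-0.38  0.33  1.67 -0.01  1.13 -2.49] F [ 0.3  0.1 -0.2] M [-0.06 -0.04 -0.02] w 0.011
x [ 0.004 -0.007 -1.   ] zhead 121.3
ang units [ 0.0038 -0.0049 -0.0001]
dp units [ 0.0002 -0.0008 -0.0006]
red0 [295, 208, 7, 19, 101] [298.3, 218.0]
yel [264, 253, 19, 20, 215] [271.2, 261.5]
blue [310, 263, 23, 23, 359] [320.8, 274.1]
red0 [232, 178, 22, 54, 618] [243.3, 202.5]
red0 [291, 254, 6, 19, 94] [293.4, 263.5]
red0 [312, 255, 4, 18, 51] [313.8, 264.5]
yel [322, 318, 20, 28, 282] [332.9, 333.1]
blue [351, 213, 10, 27, 209] [356.0, 226.3]
```

>>> {"op": "arm_command", "data": {"series": [{"dp": [0,0,0],"angular": [0,0,0],"gripper": 40},{"dp": [0,0,0],"angular": [0,0,0],"gripper": 40},{"dp": [0,0,0],"angular": [0,0,0],"gripper": 40},{"dp": [0,0,0],"angular": [0,0,0],"gripper": 40},{"dp": [-0.25,0,0],"angular": [0,0,0],"gripper": 40},{"dp": [-0.3,0,0],"angular": [0,0,0],"gripper": 40},{"dp": [-0.3,0,0],"angular": [0,0,0],"gripper": 40},{"dp": [0,0,0],"angular": [0,0,0],"gripper": 40}]}}

```text
clock: 10.55
position: [0.5481, -0.144, 0.241]
ee_rot: [-0.345, 0.618, -0.348, -0.615]
contact_force: [1.0, -0.5, -0.2]
width: 0.0404
```

Run:
```python
from h import *
rep([.45,-.10,.26])
ds=[cam('scene'),cam('side'),cam('wrist')]
for d in ds:
    print('--')
    for k,v in blobs(d).items():
        for st,c in v: print(k,st,c,pt(d,*c).round(4))
cv2.imwrite('pics/f.png',np.hstack([ds[0]['image'][130:430,180:500],ds[1]['image'][130:430,180:500]]))
cv2.imwrite('pics/fw.png',ds[2]['image'])
```

```text
t 10.55 pos [ 0.5481 -0.144   0.241 ] q [-0.38  0.26  1.51 -0.    1.37 -2.49] F [ 1.  -0.5 -0.2] M [-0.01 -0.05  0.  ] w 0.0404
x [ 0.002 -0.006 -1.   ] zhead 121.4
dp units [-0.1624  0.5075  0.7376]
--
red [490, 258, 9, 13, 43] [494.3, 263.8] [ 0.8072 -0.3384  0.104 ]
red0 [295, 202, 17, 25, 272] [302.9, 214.9] [ 0.5453 -0.154   0.1625]
red0 [469, 253, 31, 37, 702] [483.4, 271.6] [ 0.7843 -0.3413  0.0992]
red0 [463, 295, 20, 10, 43] [471.1, 301.6] [ 0.7822 -0.3431  0.0137]
red0 [517, 351, 11, 9, 56] [521.4, 355.8] [ 0.7661 -0.4765  0.0581]
yel [264, 253, 19, 20, 213] [271.2, 261.6] [ 0.49   -0.1337  0.045 ]
yel [535, 291, 27, 27, 486] [548.0, 303.8] [ 0.7743 -0.4648  0.1824]
blue [310, 263, 23, 23, 360] [320.8, 274.2] [ 0.5219 -0.2703  0.1578]
--
red [233, 189, 18, 10, 51] [240.5, 194.9] [ 0.7928 -0.3147  0.0901]
red0 [7, 0, 25, 7, 126] [17.9, 2.2] [ 0.9172 -0.0538  0.4891]
red0 [232, 178, 22, 54, 617] [243.3, 202.4] [ 0.7895 -0.3173  0.0725]
red0 [477, 215, 9, 15, 48] [479.6, 223.1] [ 0.3794 -0.4909  0.0719]
red0 [291, 254, 25, 21, 476] [303.0, 263.3] [ 0.5493 -0.141   0.1552]
yel [322, 318, 20, 28, 281] [332.9, 333.1] [ 0.4902 -0.1328  0.0457]
blue [351, 213, 10, 27, 209] [356.0, 226.3] [ 0.519  -0.2517  0.164 ]
--
red [0, 346, 16, 22, 135] [6.8, 356.7] [ 0.7925 -0.3161  0.09  ]
red0 [303, 223, 24, 65, 1070] [314.1, 254.5] [ 0.5474 -0.1465  0.1673]
red0 [0, 296, 73, 72, 2050] [31.3, 332.2] [ 0.7858 -0.3186  0.0602]
red0 [0, 360, 7, 13, 45] [2.4, 365.2] [ 0.7967 -0.3139  0.0957]
yel [344, 149, 34, 40, 644] [360.1, 166.8] [ 0.4931 -0.1343  0.0459]
blue [110, 101, 81, 25, 1559] [149.7, 111.6] [ 0.5243 -0.2629  0.1678]
```

View pics/f.png

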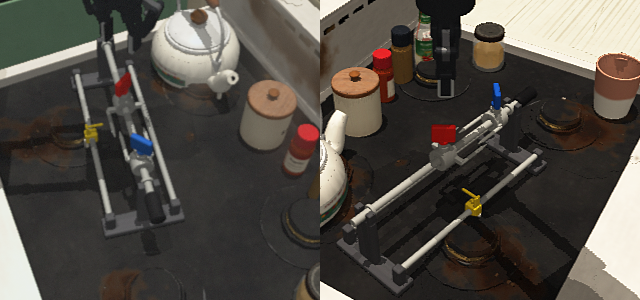

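View pics/fw.png

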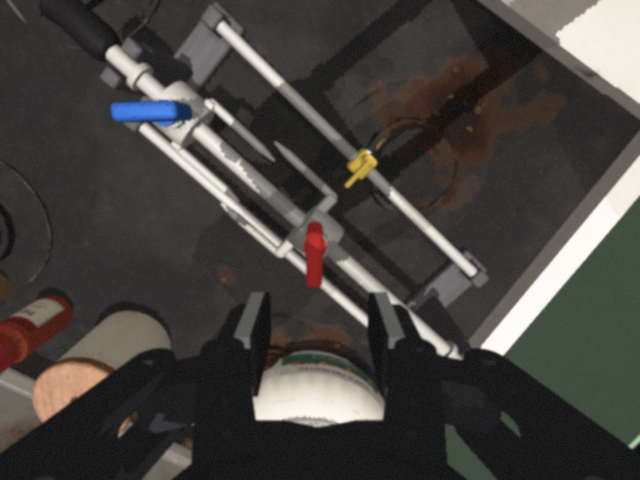

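The views show the red wing turned about 90°, at (303,215) in the scene view and (303,263) in the side view. Blue and the pointer haven't moved. In the wrist view the pointer tip is at about (348,185).

Run:
```python
from h import *
ds=[cam('scene'),cam('side')]; w=cam('wrist')
u=np.array([.2011,.9796]); t=np.array([.5121,-.1375])
r,e=tri(ds,((302.9,214.9),(303,263.3))); print(r,e,'offset2view',(r[:2]-t)@u)
tw=pt(w,348,185,.061); print('tip wrist',tw, (tw[:2]-t)@u)
h=cv2.cvtColor(w['image'],cv2.COLOR_BGR2HSV); m=cv2.inRange(h,(0,120,60),(8,255,255)); m[:, :280]=0;m[:,350:]=0
# top face: brightness
v=h[...,2][m>0]; print(np.percentile(v,[5,25,50,75,95]))
print('wrist top ends',pt(w,315,238,.167),pt(w,314,287,.167))
rep([.40,-.12,.30])
```

```text
[ 0.5503 -0.1442  0.1516] [0.001, 0.001] offset2view 0.0011187000000000178
tip wrist [ 0.5094961  -0.13665494  0.061     ] 0.00030417928165469714
[105. 123. 135. 140. 181.]
wrist top ends [ 0.53730565 -0.15115632  0.167     ] [ 0.56403333 -0.135666    0.167     ]
t 10.85 pos [ 0.5456 -0.1431  0.2363] q [-0.38  0.26  1.51 -0.    1.37 -2.49] F [ 0.3 -0.3 -0.2] M [-0.01 -0.02 -0.01] w 0.0401
x [-0.007 -0.002 -1.   ] zhead 121.4
dp units [-0.523   0.9396  0.7969]
```

```bash
python3 -c "
from rig import *
print(sign_off())"
```

```text
the job is handed in; nothing more can be done
None
```

The red screw is loosened and its fork now stands across from the yellow pointer. I handed the job in at about 11 s of the 38 s allowed.

- **Loosening:** I gripped the red wing from above and turned it about 88° (1.5 rad) counter-clockwise, well past the 0.9 rad at which it is loose.
- **Sliding:** I moved the fork about 92 mm along the spit. The wrist force read under 2 N at every check.
- **Release:** I let go and lifted the fingers to about 100 mm above their grip height. They were touching nothing when I handed in.

**Last checks of the red screw against the pointer tip:**

| Measured by | Offset along the spit |
|---|---|
| Scene and side cameras | +1.1 mm |
| Wrist camera | about +1.7 mm |
| Gripper position at release | about 0 |

Plus means toward the side the fork came from. The three differ by less than the 2 mm camera calibration, so I did not correct further. The blue fork and the pointer showed no movement in the scene and side images, and none of my checks failed.

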